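Pop the red cap off its hub with the puller

TASK

Take the hook puller by its orange handle, slide its fork under the rim of the red push-fit cap and pull straight up until the cap pops off its hub. Then set the cap down on the open rubber mat, dome up and standing on its skirt, with the puller standing upright on the mat too (it may stay round the cap), and let go. Never touch the caps with the gripper itself, do not tip the red cap over, and leave the blue cap seated on its hub.

Things in the scene. Friction and masses are not known exactly. Their poses are not given: they have to be found in the camera images.
- red_cap: Red push-fit cap on one of two hubs, 60 g: skirt 30 mm in diameter, 24 mm high; above it a round rim plate, 72 mm in diameter, its flat underside 24 mm above the origin; low dome up to 42 mm. Origin: centre of the skirt's lower edge; z up; round, so yaw means nothing. About 5 to 8 N straight up pops it off; it is clear of the hub's post after rising 21 mm. Off the hub it stands on its skirt.
- blue_cap: The same cap in blue, with the same origin and axes, on the other hub (same size as the red one's); it stays there.
- cap_puller: Steel C-shaped puller, 180 g, standing on its flat fork. Origin: mat level, under the handle; x: to the fork's open end; z up. Two tines 5 mm thick, 66 mm over all, slot 46 mm wide from x = -33 to +45 mm; spine behind (to x = -56); arm over the slot, underside 52 mm up. Orange handle on the arm: 42 mm along x, 16 mm along y (grasp across y), z = 60 to 102. The hooked cap's axis is at the origin.
- red_hub_seat (a point): Seat of the red cap's skirt: centre of the top of its hub, a fixed dark steel disc 80 mm in diameter and 14 mm high; a 17 mm steel post rises 20 mm above it inside the cap. So the gap under the rim, where the fork goes in, lies 14 to 38 mm above the mat. The fork may be about 8 mm off centre to either side.
There are look-alikes about, which are no part of the job. What is meant by the cap_puller is not purple, and is the larger of those in its own colour. What is shaped like the part that bears red_hub_seat but brown is not meant.

How it is judged:
By the outcome, as a careful person would: the job done as asked, in the order asked, and still so for the second after the job is handed in, with the robot touching nothing.
It also fails if it takes over 53 s, if anything falls off the work surface, if the arm or the gripper's body presses on something with over 40 N, if the wrist force passes 120 N, or if a joint passes its speed limit or range.

ROBOT

A 7-joint arm with a two-finger parallel gripper is mounted at the origin on a cart in front of the work surface, level with it; the furniture and walls round the work are solid. World frame = base frame: x ahead of the robot, y to its left, z up, the work surface at z = 0. Lengths are in m, angles in rad, forces in N, time in s.
With the tool pointing down it reaches from about 0.4 to 0.85 m from the base axis. Payload 10.4 kg.
Tool frame: the origin (TCP) lies on the centre line of the jaws, within the pads' length; the fingertips stand 17 mm ahead of it and the grasp point (between the pads) lies 2 mm behind it; z points along the fingers, y is the line along which they close (so a half turn about z gives the same grasp; the last joint's range is limited). The gripper opens to 85 mm and grips with 20 to 120 N. Pads are 22 mm wide; open, the fingers measure 114 mm over their backs; the gripper's body (76 mm by 85 mm) begins 54 mm behind the grasp point. The pads swing forward as they close: fully open they stand 13 mm farther back than shut.
Start: joints at [1.105, 0.332, -0.065, 1.46, 0.022, 1.35, -0.088], TCP at [0.268, -0.565, 0.248] pointing down, gripper open.
Joint ranges: [-2.6, 2.6], [-0.5, 2.12], [-1.47, 1.34], [0.16, 2.42], [-1.27, 4.41], [0.06, 2.06], [-2.6, 2.6]. Speed limits (rad/s): [2.22, 2.22, 2.79, 2.79, 3.14, 3.14, 3.14].

INTERFACE

Orientations are given as a unit quaternion [x, y, z, w].
In Python, from workcell import get_obs, optics, job gives the robot as it stands. The module is installed in compiled form; this text tells all that it offers.
- The arm moves only by the tool send_rows, never from a script. Its argument "plan" is a list that holds one entry, the list of rows, each a list of 7 numbers: the turn, a rotation vector about the tool's x, y, z in units of 1.5 rad (1.0 is 1.5 rad), then the shift along the tool's x, y, z in units of 20 cm (1.0 is 20 cm), then the opening, from 0 (shut) to 1 (fully open). A call has 1 to 20 rows; each row shifts and turns the commanded pose from where the row before left it, along the tool's axes as they then stand; what a row does not reach is not made up. A row lasts 1/12 s, in which the tool goes at most 41.7 mm and 7.16 degrees, less where a joint would pass 70% of its speed; a pose out of reach is approached as far as the arm can. A call with a number of a shift or a turn outside -1 to 1 is refused whole. A call with a gripper value outside its range is refused whole. The fingers move at their own pace and stop on an object; "squeeze" is the grip in N (left out, the last holds). Time passes only in rows, so rows that do not move let the fingers close. It gives the time, the measured TCP pose, the force, the opening and the grip force at its end, in the units of the state.
- get_obs(): the state, without advancing time (a new reading comes with each control period).
- optics.camera(name): name is "scene" or "top" or "wrist"; returns the picture (480x640x3 uint8, red, green, blue); there is no depth.
- optics.get_calibration(name): a dict with "intrinsics" (3x3 intrinsics, pixels), "distortion" ([k1, k2, p1, p2, k3] as OpenCV has them; the pictures are not rectified), "world_from_camera" (4x4, takes a point from camera to world coordinates); the wrist camera has in their place "T_tool_cam" (4x4, takes a point from camera to tool coordinates, whose origin is the TCP and whose axes are the flange's). Camera axes: x right, y up, looking along -z (the intrinsics and any distortion apply to the point x, -y, -z); pixel columns grow to the right and rows downward; lengths in m; the calibration is good to about 2 mm. A picture is of the moment at which its call begins: read the wrist's pose just before it. get_calibration takes no time and is no camera call.
- job.hand_in(): hands the job in; it is judged then, once.
The state is a dict: "clock": time; "joint_pos": joint angles; "joint_velocities": joint speeds; "tau": joint torques, N m; "position": TCP position; "ee_rot": TCP orientation; "ft_force": force on the tool from outside, world axes, zero at the start; "torque": the same for the moment, N m; "grip_width": opening from 0.0 (shut) to 1.0 (fully open); "grasp_force": force on a finger pad.
Only numpy, scipy, OpenCV 4.12 (cv2) and the standard library are available. Lean on these libraries where they do the work, as an engineer would, in place of code of your own. Each camera call takes 0.05 s, during which the arm holds its last target. There are 200 camera calls.

## Working session

There is one attempt and no reset: what is moved stays moved. The work goes in short steps, Python scripts to look and compute and a tool call to move; the robot and the scene stay as the last step left them, time stands still between calls to the robot, and variables do not carry over. Pictures are saved under pics/ and viewed, at most 10 in all, crops included, and the job is handed in when it is done.

Besides the shell and the picture viewer there is one more tool, called after "Call:" in YAML: its name, and indented under it one key for each argument. send_rows: Moves the arm, as the interface text tells. Its arguments: {"type":"object","properties":{"plan":{"type":"array"},"squeeze":{"type":"number"}},"required":["plan"]}

```bash
mkdir -p pics
python3 - <<'E'
from workcell import get_obs, optics
import cv2
o=get_obs();print(o)
for n in("scene","top"):
    cv2.imwrite(f"pics/{n}0.png",optics.camera(n)[:,:,::-1]); c=optics.get_calibration(n);print({k:__import__('numpy').round(v,4).tolist() for k,v in c.items()})
print(optics.get_calibration("wrist"))
E
```

```text
{'clock': 0.0, 'joint_pos': array([ 1.10540301,  0.33288668, -0.06469228,  1.4609592 ,  0.02162928,
        1.34990963, -0.08852104]), 'joint_velocities': array([-4.84341322e-04, -5.38627691e-05, -1.65226408e-03, -7.44973264e-04,
       -1.46819297e-03,  2.03926549e-03, -8.99951701e-04]), 'tau': array([-7.14030757e-04, -6.25453448e+01,  4.84366645e-02, -3.91617572e+01,
        1.62531371e-02,  9.78143391e-03,  3.36396920e-05]), 'position': array([ 0.26761848, -0.56440516,  0.24749813]), 'ee_rot': array([ 9.75591503e-01,  2.19592081e-01, -2.09402980e-04, -7.02726405e-04]), 'ft_force': array([-0.44313318,  0.081833  , -0.35628416]), 'torque': array([0.01602141, 0.03135221, 0.00866755]), 'grasp_force': 0.0, 'grip_width': 0.9999328901381335}
{'intrinsics': [[608.9835, 0.0, 321.0516], [0.0, 608.9835, 233.2527], [0.0, 0.0, 1.0]], 'distortion': [-0.0775, 0.0, 0.0, 0.0, 0.0], 'world_from_camera': [[-0.6734, 0.4465, -0.5892, -0.1854], [-0.7393, -0.4119, 0.5327, 0.6415], [-0.0048, 0.7943, 0.6075, 0.7956], [0.0, 0.0, 0.0, 1.0]]}
{'intrinsics': [[515.8048, 0.0, 324.2866], [0.0, 515.8048, 240.5343], [0.0, 0.0, 1.0]], 'distortion': [-0.1501, 0.0, 0.0, 0.0, 0.0], 'world_from_camera': [[0.0418, 0.9787, -0.2008, 0.3368], [-0.9991, 0.0396, -0.015, 0.0087], [-0.0067, 0.2012, 0.9795, 1.0828], [0.0, 0.0, 0.0, 1.0]]}
{'intrinsics': array([[418.00150507,   0.        , 320.74373221],
       [  0.        , 418.00150507, 232.4945815 ],
       [  0.        ,   0.        ,   1.        ]]), 'distortion': array([0.00240477, 0.        , 0.        , 0.        , 0.        ]), 'T_tool_cam': array([[ 3.77440937e-04,  9.57165465e-01,  2.89541241e-01,
         7.35976475e-02],
       [ 9.99998631e-01, -8.27722254e-04,  1.43270345e-03,
         1.48887991e-04],
       [ 1.61099399e-03,  2.89540304e-01, -9.57164467e-01,
        -1.26264468e-01],
       [ 0.00000000e+00,  0.00000000e+00,  0.00000000e+00,
         1.00000000e+00]])}
```

View pics/scene0.png

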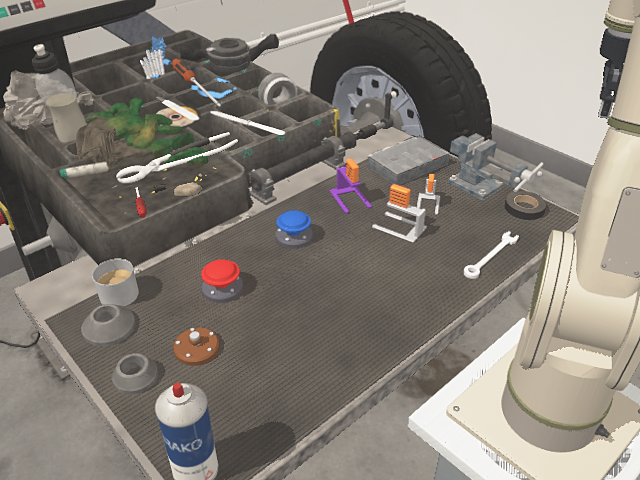

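View pics/top0.png

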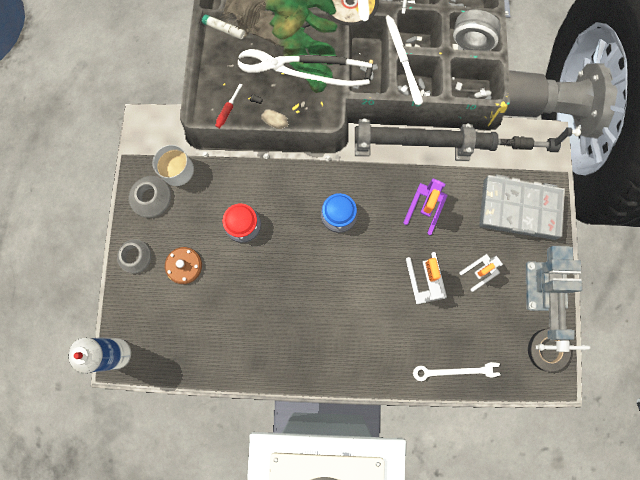

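The top view shows three pullers: purple at (430,205), small silver at (484,272) and larger silver at (428,280). The larger silver one fits, because it is not purple and is the larger of its colour. The red cap is at (240,220) on a dark hub, the blue cap is at (339,212), and the brown hub at (183,266) is a decoy. I'll confirm in an enlarged crop.

Run:
```python
import cv2,numpy as np
t=cv2.imread("pics/top0.png")
a=cv2.resize(t[240:315,395:515],None,fx=6.5,fy=6.5,interpolation=cv2.INTER_CUBIC)[:480,:780]
cv2.imwrite("pics/c1.png",a)
s=cv2.imread("pics/scene0.png")
a=cv2.resize(s[165:250,365:450],None,fx=4.6,fy=7*4.6/7,interpolation=cv2.INTER_CUBIC)
b=cv2.resize(s[245:310,185:260],None,fx=5,fy=5,interpolation=cv2.INTER_CUBIC)
h=max(a.shape[0],b.shape[0]);p=lambda i:np.pad(i,((0,h-i.shape[0]),(0,0),(0,0)))
cv2.imwrite("pics/c2.png",np.hstack([p(a),p(b)]))
```

```text
(no output)
```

View pics/c1.png

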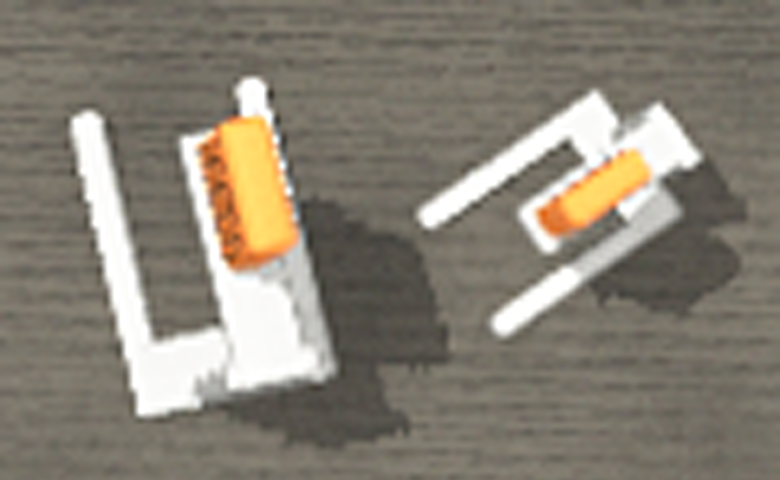

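View pics/c2.png

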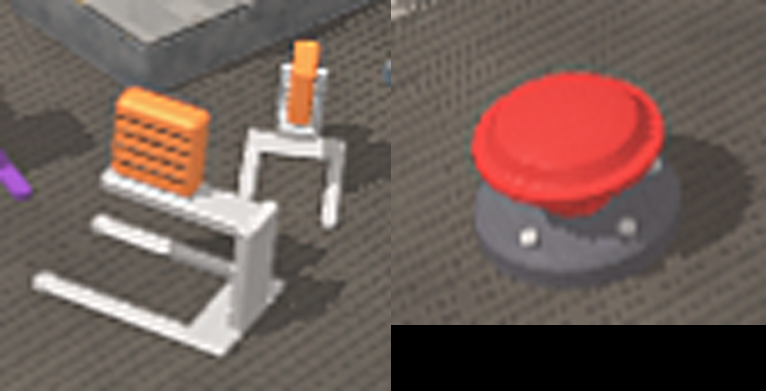

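```bash
cat > h.py <<'E'
import cv2,numpy as np
from workcell import get_obs, optics
from scipy.spatial.transform import Rotation as R
F=np.diag([1.,-1,-1])
def bp(name,uv,z,T=None):
    c=optics.get_calibration(name); M=c["world_from_camera"] if T is None else T@c["T_tool_cam"]
    p=cv2.undistortPoints(np.array(uv,float).reshape(-1,1,2),c["intrinsics"],c["distortion"])[:,0]
    d=(M[:3,:3]@F@np.c_[p,np.ones(len(p))].T).T
    s=(z-M[2,3])/d[:,2]; return M[:3,3]+s[:,None]*d
def tool():
    o=get_obs();T=np.eye(4);T[:3,:3]=R.from_quat(o["ee_rot"]).as_matrix();T[:3,3]=o["position"];return T
def blob(img,bgr_red,z,name,T=None):
    h=cv2.cvtColor(img,cv2.COLOR_BGR2HSV)
    if bgr_red=="red": m=(((h[...,0]<6)|(h[...,0]>174))&(h[...,1]>150)&(h[...,2]>70))
    else: m=((h[...,0]>100)&(h[...,0]<125)&(h[...,1]>150)&(h[...,2]>70))
    cs,_=cv2.findContours(m.astype(np.uint8),cv2.RETR_EXTERNAL,cv2.CHAIN_APPROX_NONE)
    out=[]
    for c in cs:
        if cv2.contourArea(c)<300: continue
        w=bp(name,cv2.convexHull(c)[:,0],z,T); A=np.c_[2*w[:,:2],np.ones(len(w))]
        (x,y),r=cv2.minEnclosingCircle((w[:,:2]*1000).astype(np.float32))
        out.append((c[:,0].mean(0).round(1),round(x,1),round(y,1),"r",round(r,1)))
    return out
E
python3 - <<'E'
from h import *
for n in("top","scene"):
    im=cv2.imread(f"pics/{n}0.png")
    for col in("red","blue"): print(n,col,blob(im,col,0.04,n))
f=lambda l:[((u+.5)/6.5-.5+395,(v+.5)/6.5-.5+240) for u,v in l]
print("handle",bp("top",f([(218,125),(262,117),(297,248),(250,265)]),.102))
print("tips,rear",bp("top",f([(86,112),(250,78),(140,413),(335,375)]),.005).round(4))
g=lambda l:[((u+.5)/4.6-.5+365,(v+.5)/4.6-.5+165) for u,v in l]
print("handle s",bp("scene",g([(118,97),(135,88),(208,112),(195,120)]),.102).round(4))
print("scene tips, rear",bp("scene",g([(97,222),(37,280),(222,350)]),.005).round(4))
E
```

```text
top red [(array([238.6, 219.9]), 587.8, 204.1, 'r', 36.2)]
top blue [(array([338.6, 210.1]), 617.7, -3.5, 'r', 35.7)]
scene red [(array([220. , 272.7]), 585.3, 202.8, 'r', 40.7)]
scene blue [(array([293.2, 221.8]), 615.5, -3.4, 'r', 41.8)]
handle [[ 0.50989013 -0.1788067   0.102     ]
 [ 0.51282142 -0.19206728  0.102     ]
 [ 0.47381226 -0.20264309  0.102     ]
 [ 0.4682332  -0.18856742  0.102     ]]
tips,rear [[ 0.5296 -0.1538  0.005 ]
 [ 0.5431 -0.2079  0.005 ]
 [ 0.4319 -0.1725  0.005 ]
 [ 0.4463 -0.2361  0.005 ]]
handle s [[ 0.5102 -0.1831  0.102 ]
 [ 0.51   -0.1944  0.102 ]
 [ 0.4742 -0.2038  0.102 ]
 [ 0.4739 -0.1946  0.102 ]]
scene tips, rear [[ 0.5388 -0.2084  0.005 ]
 [ 0.5259 -0.1529  0.005 ]
 [ 0.4313 -0.1764  0.005 ]]
```

Call:
send_rows:
  plan:
    - [[0,0,0,0.06,-0.04,0,0.7],[0,0,0,0.129,-0.086,0,0.7],[0,0,0,0.129,-0.086,0,0.7],[0,0,0,0.129,-0.086,0,0.7],[0,0,0,0.129,-0.086,0,0.7],[0,0,0,0.129,-0.086,0,0.7],[0,0,0,0.129,-0.086,0,0.7],[0,0,0,0.129,-0.086,0,0.7],[0,0,0,0.129,-0.086,0,0.7],[0,0,0,0.129,-0.086,0,0.7],[0,0,0,0.129,-0.086,0,0.7],[0,0,0,0.129,-0.086,0,0.7],[0,0,0,0.129,-0.086,0,0.7],[0,0,0,0.129,-0.086,0,0.7],[0,0,0.0635,0.06,-0.04,0,0.7],[0,0,0.0635,0,0,0,0.7],[0,0,0,0,0,0,0.7],[0,0,0,0,0,0,0.7]]

```text
clock: 1.6
position: [0.4896, -0.194, 0.2481]
ee_rot: [0.992, 0.127, -0.0, 0.0]
ft_force: [-0.1, -0.8, -0.4]
grip_width: 0.702
grasp_force: 0.0
```

Run:
```python
from h import *
T=tool();np.save("T1.npy",T);im=optics.camera("wrist")[:,:,::-1];cv2.imwrite("pics/w1.png",im)
x=T[:3,0];print(T[:3,3],np.arctan2(x[1],x[0]),T[:3,2])
```

```text
[ 0.48959601 -0.19396809  0.24810624] 0.25546095365363053 [-5.08523921e-04 -2.14956339e-04 -9.99999848e-01]
```

View pics/w1.png

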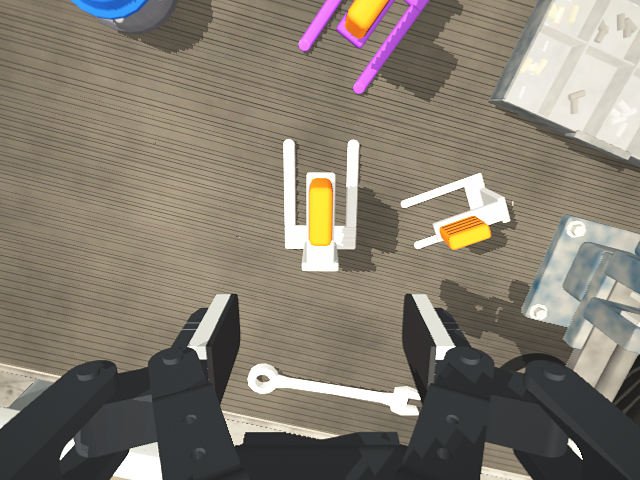

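The wrist view shows the large silver puller centred and aligned: handle top from about (321,190) to (321,246), tine tips at (289,141) and (353,141).

Run:
```python
from h import *
T=np.load("T1.npy")
im=cv2.imread("pics/w1.png");h=cv2.cvtColor(im,cv2.COLOR_BGR2HSV)
m=((h[...,0]>8)&(h[...,0]<30)&(h[...,1]>150)&(h[...,2]>225)).astype(np.uint8);m[:,:290]=0;m[:,350:]=0;m[:160]=0;m[270:]=0
c=max(cv2.findContours(m,0,cv2.CHAIN_APPROX_NONE)[0],key=cv2.contourArea);print(cv2.minAreaRect(c),cv2.boundingRect(c))
Ti=np.linalg.inv(T)
def pr(n,uv,z):
    w=bp("wrist",uv,z,T);t=(Ti@np.c_[w,np.ones(len(w))].T).T;print(n,w.round(4).tolist(),"tool",t[:,:2].round(4).tolist())
pr("top ends",[(321,190),(320.5,246)],.102); pr("tips",[(289,141),(353,141)],.005);pr("rear corners",[(286,248),(355,249)],.005)
```

```text
((320.5, 211.5), (67.0, 23.0), 90.0) (309, 178, 24, 68)
top ends [[0.5093, -0.1888, 0.102], [0.4715, -0.1983, 0.102]] tool [[0.0205, -0.0001], [-0.0186, -0.0004]]
tips [[0.5255, -0.1558, 0.005], [0.5395, -0.2094, 0.005]] tool [[0.0445, -0.0279], [0.0446, 0.0276]]
rear corners [[0.4295, -0.1758, 0.005], [0.4449, -0.2384, 0.005]] tool [[-0.0534, -0.0328], [-0.0543, 0.0317]]
```

Call:
send_rows:
  plan:
    - [[0,0,0,0,0,0.1,0.7],[0,0,0,0,0,0.12,0.7],[0,0,0,0,0,0.12,0.7],[0,0,0,0,0,0.12,0.7],[0,0,0,0,0,0.12,0.7],[0,0,0,0,0,0.1,0.7],[0,0,0,0,0,0.08,0.7],[0,0,0,0,0,0.065,0.7],[0,0,0,0,0,0,0.7],[0,0,0,0,0,0,0.1],[0,0,0,0,0,0,0],[0,0,0,0,0,0,0],[0,0,0,0,0,0,0],[0,0,0,0,0,0,0],[0,0,0,0,0,0,0],[0,0,0,0,0,0,0],[0,0,0,0,0,0,0]]
  squeeze: 70

```text
clock: 3.07
position: [0.4904, -0.1944, 0.0842]
ee_rot: [0.992, 0.126, 0.001, 0.0]
ft_force: [-1.6, 0.7, 6.9]
grip_width: 0.176
grasp_force: 71.2
```

Call:
send_rows:
  plan:
    - [[0,0,0,0,0,-0.05,0],[0,0,0,0,0,-0.1,0],[0,0,0,0,0,-0.1,0],[0,0,0,0,0,-0.1,0],[0,0,0,0,0,-0.05,0],[0,0,0,0.014,-0.065,0,0],[0,0,0,0.028,-0.129,0,0],[0,0,0,0.028,-0.129,0,0],[0,0,0,0.028,-0.129,0,0],[0,0,0,0.028,-0.129,0,0],[0,0,0,0.028,-0.129,0,0],[0,0,0,0.028,-0.129,0,0],[0,0,0,0.028,-0.129,0,0],[0,0,0,0.028,-0.129,0,0],[0,0,0,0.028,-0.129,0,0],[0,0,0,0.028,-0.129,0,0],[0,0,0,0.028,-0.129,0,0],[0,0,0,0.028,-0.129,0,0],[0,0,0,0.028,-0.129,0,0],[0,0,0,0.014,-0.065,0,0]]

```text
clock: 4.73
position: [0.4738, 0.1793, 0.1625]
ee_rot: [0.992, 0.128, -0.001, -0.001]
ft_force: [1.0, -0.7, -2.3]
grip_width: 0.176
grasp_force: 69.8
```

Call:
send_rows:
  plan:
    - [[0,0,0,0,0,0,0],[0,0,0,0,0,0,0],[0,0,0,0,0,0,0]]

```text
clock: 4.98
position: [0.4751, 0.1746, 0.1626]
ee_rot: [0.992, 0.126, -0.001, 0.0]
ft_force: [1.3, -0.4, -1.1]
grip_width: 0.177
grasp_force: 69.8
```

Run:
```python
from h import *
T=tool();np.save("T2.npy",T);im=np.ascontiguousarray(optics.camera("wrist")[:,:,::-1]);cv2.imwrite("pics/w2.png",im)
x=T[:3,0];print(T[:3,3],np.arctan2(x[1],x[0]),T[:3,2]);print(blob(im,"red",.040,"wrist",T));print(get_obs()["ft_force"],get_obs()["grip_width"])
for n in("top",):
  im=np.ascontiguousarray(optics.camera(n)[:,:,::-1]);cv2.imwrite(f"pics/{n}2.png",im);print(blob(im,"red",.04,n))
```

```text
[0.47508688 0.17456722 0.16256939] 0.25196947966739447 [-1.15964945e-03 -8.59419657e-04 -9.99998958e-01]
[(array([322.6,  38.7]), 585.8, 202.2, 'r', 36.5)]
[ 0.5927993  -0.52744501 -1.93804268] 0.17603404466309228
[(array([245.7, 216.8]), 589.7, 200.8, 'r', 35.2)]
```

View pics/w2.png

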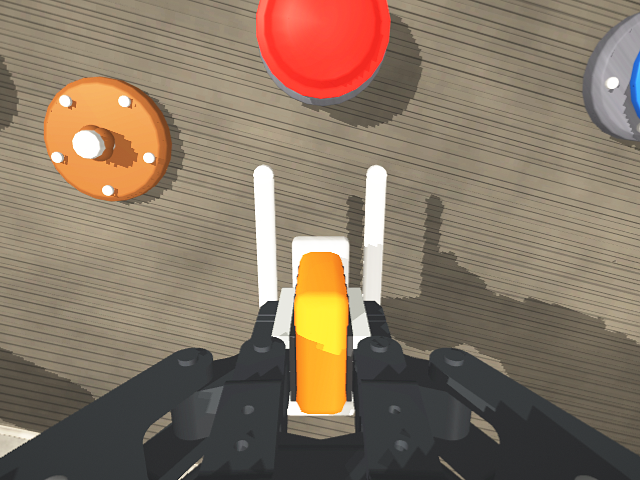

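The wrist view shows the red cap centred at about (323,33), with the fork tines at columns 263 and 376 lined up on it. The cap axis is about 115 mm ahead with under 1 mm lateral error. Next I lower the fork to 22 mm and slide it in.

Call:
send_rows:
  plan:
    - [[0,0,0,0,0,0.05,0],[0,0,0,0,0,0.09,0],[0,0,0,0,0,0.09,0],[0,0,0,0,0,0.052,0],[0,0,0,0,0,0,0],[0,0,0,0,0,0,0],[0,0,0,0.03,0,0,0],[0,0,0,0.05,0,0,0],[0,0,0,0.05,0,0,0],[0,0,0,0.05,0,0,0],[0,0,0,0.05,0,0,0],[0,0,0,0,0,0,0],[0,0,0,0,0,0,0]]

```text
clock: 6.17
position: [0.5209, 0.1871, 0.107]
ee_rot: [0.992, 0.126, 0.0, -0.0]
ft_force: [-0.2, -0.6, -1.6]
grip_width: 0.181
grasp_force: 69.9
```

Run:
```python
from h import *
print(tool().round(4).tolist(),get_obs()["ft_force"])
s=optics.camera("scene")[:,:,::-1];cv2.imwrite("pics/s3.png",cv2.resize(s[200:350,150:350],None,fx=4,fy=4,interpolation=cv2.INTER_CUBIC))
```

```text
[[0.9684, 0.2495, 0.0002, 0.5209], [0.2495, -0.9684, 0.0006, 0.1871], [0.0004, -0.0005, -1.0, 0.107], [0.0, 0.0, 0.0, 1.0]] [-0.15746727 -0.63179669 -1.64009607]
```

View pics/s3.png

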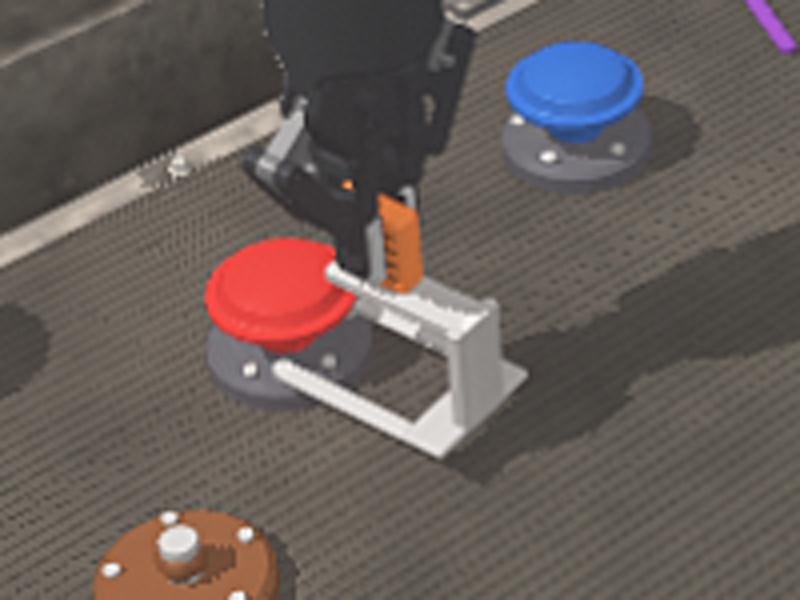

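The tine passes over the hub and under the red rim, with its tip at crop (282,370). About 68 mm remains.

Call:
send_rows:
  plan:
    - [[0,0,0,0.04,0,0,0],[0,0,0,0.05,0,0,0],[0,0,0,0.05,0.002,0,0],[0,0,0,0.05,0.002,0,0],[0,0,0,0.05,0,0,0],[0,0,0,0.05,0,0,0],[0,0,0,0.04,0,0,0],[0,0,0,0.01,0,0,0],[0,0,0,0,0,0,0],[0,0,0,0,0,0,0],[0,0,0,0,0,0,0]]

```text
clock: 7.13
position: [0.5858, 0.2029, 0.1069]
ee_rot: [0.992, 0.126, -0.0, 0.0]
ft_force: [0.1, 0.1, -2.2]
grip_width: 0.174
grasp_force: 69.9
```

Call:
send_rows:
  plan:
    - [[0,0,0,0,0,-0.02,0],[0,0,0,0,0,-0.02,0],[0,0,0,0,0,-0.01,0],[0,0,0,0,0,-0.005,0],[0,0,0,0,0,-0.005,0],[0,0,0,0,0,-0.005,0],[0,0,0,0,0,-0.005,0],[0,0,0,0,0,-0.005,0],[0,0,0,0,0,-0.005,0],[0,0,0,0,0,-0.005,0],[0,0,0,0,0,-0.005,0],[0,0,0,0,0,0,0],[0,0,0,0,0,0,0]]

```text
clock: 8.22
position: [0.5866, 0.2032, 0.1256]
ee_rot: [0.992, 0.126, 0.001, -0.0]
ft_force: [-0.6, -0.1, -2.2]
grip_width: 0.179
grasp_force: 69.7
```

Call:
send_rows:
  plan:
    - [[0,0,0,0,0,-0.01,0],[0,0,0,0,0,-0.015,0],[0,0,0,0,0,-0.02,0],[0,0,0,0,0,-0.02,0],[0,0,0,0,0,-0.02,0],[0,0,0,0,0,-0.025,0],[0,0,0,0,0,-0.025,0],[0,0,0,0,0,-0.025,0],[0,0,0,0,0,-0.025,0],[0,0,0,0,0,-0.015,0],[0,0,0,0,0,0,0],[0,0,0,0,0,0,0]]

```text
clock: 9.22
position: [0.5862, 0.203, 0.165]
ee_rot: [0.992, 0.126, 0.0, 0.0]
ft_force: [0.1, 0.2, -3.2]
grip_width: 0.176
grasp_force: 69.7
```

Run:
```python
from h import *
print(tool()[:3,3].round(4),get_obs()["ft_force"])
s=optics.camera("scene")[:,:,::-1];cv2.imwrite("pics/s4.png",cv2.resize(s[200:350,150:350],None,fx=4,fy=4,interpolation=cv2.INTER_CUBIC))
t=cv2.imread("pics/top0.png")
# brown hub & candidate spot
print(bp("top",[(183,266),(133,257),(120,355)],0).round(3), bp("top",[(320,290),(270,290),(240,300)],0).round(3))
```

```text
[0.5862 0.203  0.165 ] [ 0.13739769  0.20610707 -3.23584888]
[[0.491 0.327 0.   ]
 [0.505 0.441 0.   ]
 [0.293 0.448 0.   ]] [[0.452 0.03  0.   ]
 [0.448 0.135 0.   ]
 [0.424 0.197 0.   ]]
```

View pics/s4.png

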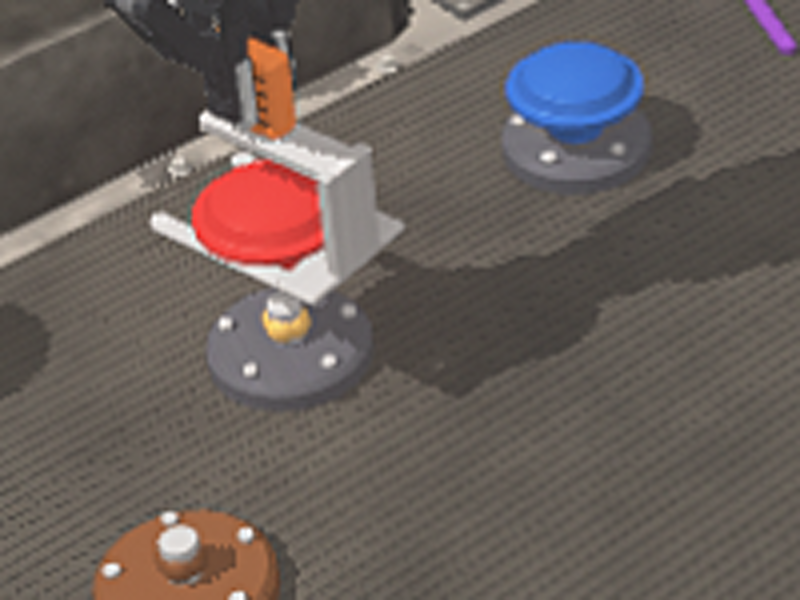

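The cap has popped off its post and rests on the fork, upright, with rim at crop (262,212). The blue cap is untouched. I'll carry it gently to open mat near (0.47, 0.08).

Call:
send_rows:
  plan:
    - [[0,0,0,-0.01,0.006,0,0],[0,0,0,-0.02,0.0125,0,0],[0,0,0,-0.03,0.019,0,0],[0,0,0,-0.04,0.025,0,0],[0,0,0,-0.04,0.025,0,0],[0,0,0,-0.04,0.025,0,0],[0,0,0,-0.04,0.025,0,0],[0,0,0,-0.04,0.025,0,0],[0,0,0,-0.04,0.025,0,0],[0,0,0,-0.04,0.025,0,0],[0,0,0,-0.04,0.025,0,0],[0,0,0,-0.04,0.025,0,0],[0,0,0,-0.04,0.025,0,0],[0,0,0,-0.04,0.025,0,0],[0,0,0,-0.04,0.025,0,0],[0,0,0,-0.04,0.025,0,0],[0,0,0,-0.04,0.025,0,0],[0,0,0,-0.04,0.025,0,0],[0,0,0,-0.03,0.019,0,0],[0,0,0,-0.02,0.0125,0,0]]

```text
clock: 10.93
position: [0.4702, 0.0807, 0.1649]
ee_rot: [0.992, 0.126, 0.0, 0.0]
ft_force: [-0.0, -0.4, -3.2]
grip_width: 0.18
grasp_force: 69.8
```

Call:
send_rows:
  plan:
    - [[0,0,0,-0.01,0.006,0,0],[0,0,0,0,0,0,0],[0,0,0,0,0,0,0],[0,0,0,0,0,0.01,0],[0,0,0,0,0,0.02,0],[0,0,0,0,0,0.03,0],[0,0,0,0,0,0.04,0],[0,0,0,0,0,0.04,0],[0,0,0,0,0,0.03,0],[0,0,0,0,0,0.03,0],[0,0,0,0,0,0.02,0],[0,0,0,0,0,0.01,0],[0,0,0,0,0,0,0],[0,0,0,0,0,0,0]]

```text
clock: 12.1
position: [0.4693, 0.0799, 0.119]
ee_rot: [0.992, 0.126, 0.0, 0.0]
ft_force: [0.3, 1.1, -2.7]
grip_width: 0.177
grasp_force: 69.8
```

Call:
send_rows:
  plan:
    - [[0,0,0,0,0,0.01,0],[0,0,0,0,0,0.015,0],[0,0,0,0,0,0.015,0],[0,0,0,0,0,0.01,0],[0,0,0,0,0,0.01,0],[0,0,0,0,0,0.01,0],[0,0,0,0,0,0.01,0],[0,0,0,0,0,0.015,0],[0,0,0,0,0,0.015,0],[0,0,0,0,0,0.015,0],[0,0,0,0,0,0.015,0],[0,0,0,0,0,0.01,0],[0,0,0,0,0,0.01,0],[0,0,0,0,0,0.005,0],[0,0,0,0,0,0,0],[0,0,0,0,0,0,0]]

```text
clock: 13.43
position: [0.4693, 0.0799, 0.0859]
ee_rot: [0.992, 0.126, 0.0, 0.0]
ft_force: [0.7, -0.0, -2.1]
grip_width: 0.178
grasp_force: 69.8
```

Run:
```python
from h import *
print(tool().round(4).tolist(),get_obs()["ft_force"])
s=optics.camera("scene")[:,:,::-1];cv2.imwrite("pics/s5.png",cv2.resize(s[200:350,200:400],None,fx=4,fy=4,interpolation=cv2.INTER_CUBIC))
```

```text
[[0.9683, 0.2497, 0.0001, 0.4693], [0.2497, -0.9683, -0.0, 0.0799], [0.0001, 0.0, -1.0, 0.0859], [0.0, 0.0, 0.0, 1.0]] [ 0.74842982 -0.04417131 -2.069411  ]
```

View pics/s5.png

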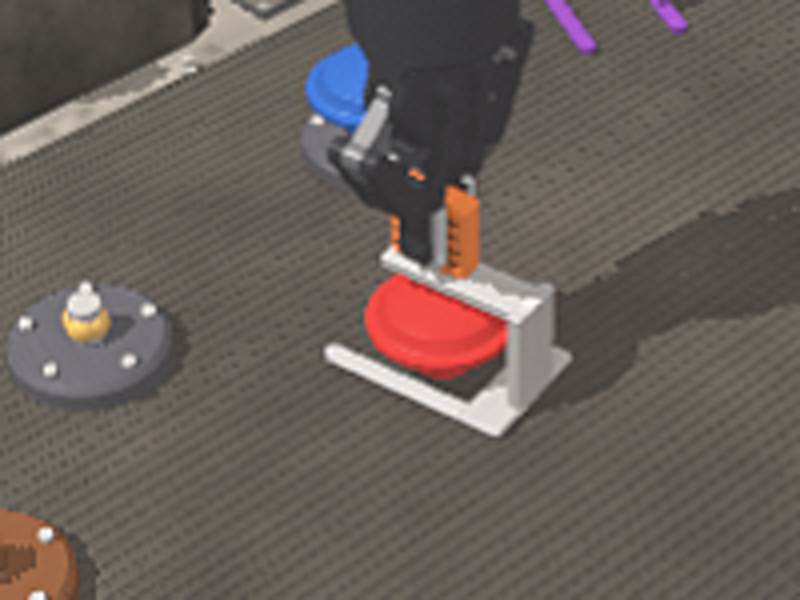

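The cap stands on its skirt with the puller just above the mat. I'll ease down until it makes contact.

Call:
send_rows:
  plan:
    - [[0,0,0,0,0,0.003,0],[0,0,0,0,0,0.003,0],[0,0,0,0,0,0.003,0],[0,0,0,0,0,0,0],[0,0,0,0,0,0,0]]

```text
clock: 13.9
position: [0.4693, 0.0799, 0.0843]
ee_rot: [0.992, 0.126, 0.0, 0.0]
ft_force: [-0.4, 1.2, 0.4]
grip_width: 0.178
grasp_force: 70.2
```

Call:
send_rows:
  plan:
    - [[0,0,0,0,0,0.002,0],[0,0,0,0,0,0,0],[0,0,0,0,0,0,0.2],[0,0,0,0,0,0,0.25],[0,0,0,0,0,0,0.35],[0,0,0,0,0,0,0.5],[0,0,0,0,0,0,0.6],[0,0,0,0,0,0,0.6],[0,0,0,0,0,0,0.6],[0,0,0,0,0,-0.03,0.6],[0,0,0,0,0,-0.06,0.6],[0,0,0,0,0,-0.1,0.6],[0,0,0,0,0,-0.12,0.6],[0,0,0,0,0,-0.12,0.6],[0,0,0,0,0,-0.12,0.6],[0,0,0,0,0,-0.12,0.6],[0,0,0,0,0,-0.06,0.6],[0,0,0,0,0,0,0.6],[0,0,0,0,0,0,0.6]]

```text
clock: 15.48
position: [0.4693, 0.0799, 0.23]
ee_rot: [0.992, 0.126, 0.001, 0.0]
ft_force: [-0.6, -0.1, -0.8]
grip_width: 0.596
grasp_force: 0.0
```

Run:
```python
from h import *
print(tool()[:3,3],get_obs()["ft_force"])
s=optics.camera("scene")[:,:,::-1];cv2.imwrite("pics/s6.png",cv2.resize(s[180:330,200:400],None,fx=4,fy=4,interpolation=cv2.INTER_CUBIC))
```

```text
[0.46933738 0.07987429 0.23003797] [-0.59933614 -0.12284514 -0.78062321]
```

View pics/s6.png

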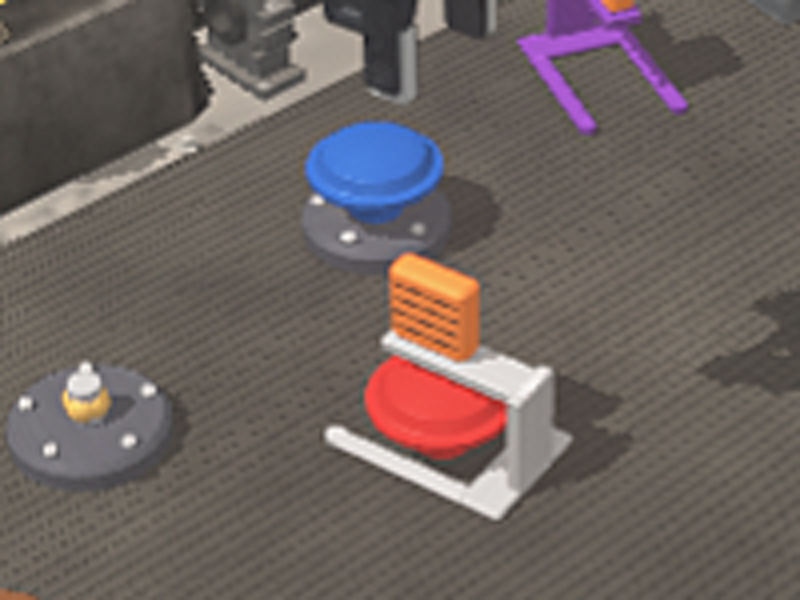

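The puller stands upright round the red cap, which sits on its skirt dome up. The blue cap is still seated and the gripper is clear.

```bash
python3 -c "
from workcell import job
print(job.hand_in())"
```

```text
the job is handed in; nothing more can be done
None
```

The job is handed in: the red cap was pulled off its hub and stands dome up on the open mat with the puller upright round it, the blue cap is still seated, and the gripper has let go and is clear; the robot clock read about 15.5 s.

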